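Stack the finished oak board by feel

TASK

Push the yellow guard arm well aside, off the pile in the stacking magazine, then carry the oak board over the pile and lower it slowly until you feel it rest lengthwise on the top board, a couple of centimetres short of the end stop: do not drop it, press hard, or let go before it rests. Let go of it completely, then push it along the pile until its end is fully home against both uprights of the stop and it lies square on the pile. Leave the guard open and do not disturb the other things on the bench.

Things in the scene. Friction and masses are not known exactly. Their poses are not given: they have to be found in the camera images.
- oak_board: The board to stack: oak-coloured wood, 140 x 60 x 18 mm (x, y, z), about 0.12 kg (varies 0.7 to 1.4 times). Origin at the centre of its underside; x along its length. It lies flat on one of the two black rests, underside 22 mm above the table, and can be gripped across its 60 mm width. Both ends are alike.
- magazine: Fixed grey stacking magazine holding a pile of boards. Origin on the table (z = 0), exactly below the centre of the pile. x runs along the pile towards the end stop, y to the left, z up. Grey housing walls round the pile reach only 45 mm high. A board is home and square when its origin is at x = 0, y = 0 of this frame, its length along x.
- pile_middle (a point): A fixed point inside the pile, on its centre line, 30 mm above the table (NOT its top). Pile of boards 140 x 60 mm, flush against the stop: x -70 to 70 mm, y -30 to 30 mm in the magazine's frame. It stands on a locked lift that does not give way; its top is at an UNKNOWN height, anywhere from 60 to 120 mm above the table, different each time.
- stop_face (a point): Point midway between the two uprights of the end stop, on the plane of their faces (x = 70 mm, z = 100 mm in the magazine's frame; same axes). The uprights are aluminium bars, 14 x 14 mm, centred at y = +20 and -20 mm, reaching 155 mm above the table.
- guard (a joint): Angle of the yellow guard arm about its upright pivot, rad. 0: it lies over the pile, pointing along the magazine's -x. It grows as the arm swings to the magazine's +y side (left), up to its stop at 1.6 (pointing along +y). Starts between 0 and 0.3. It counts as open above 1.2. Stiff pivot: it stays where it is left and takes about 1.5 to 3 N at the peg to move.
- guard_peg (a point): Black upright peg on the free end of the guard arm, to push against: 20 mm diameter, standing from 176 to 221 mm above the table. This point is on its axis, 199 mm above the table. It is 140 mm from the pivot. The arm is a bar 24 mm wide, from 166 to 176 mm above the table, and ends 20 mm beyond the peg's axis.
- guard_pivot (a point): Point on the axis of the guard arm's upright pivot, 171 mm above the table, 110 mm from the magazine's origin along its +x (behind the end stop). Steel post 26 mm in diameter.
- blue_board: Another board of the same size, painted blue, on the other rest. Not to be stacked; leave it. Origin at the centre of its underside.
- edge_roll: Flat roll of wooden edge strip, 120 mm across, 24 mm high, on the far part of the table. Leave it. Origin at the centre of its underside.
- glue_jar: Jar, 68 mm across, 100 mm high, on the far right of the table. Leave it. Origin at the centre of its underside.
- screwdriver: Screwdriver lying flat on the left of the table, its length along its x. Leave it.
- scraper: Spatula-shaped scraper lying flat on the left of the table, its length along its x. Leave it.
- wrench: Wrench lying flat on the left of the table, its length along its x. Leave it.
- tool_case: Closed grey case, 75 x 150 x 30 mm, on the far part of the table behind the magazine. Leave it. Origin at the centre of its underside.

How it is judged:
On the way, in this order (a step that is already met when the one before it is completed fails the run):
1. the guard arm is swung open (above 1.2 rad) (value of joint guard above 1.2 rad), for 0.2 s.
2. the oak board, still held, rests on the pile with its end more than 8 mm short of the stop (contact force between the fingers and oak_board above 0.5 N and contact force between oak_board and magazine above 0.3 N and z of oak_board in the frame of magazine above 0.05 m and angle between oak_board's own z axis and vertical below 0.06 rad and x of oak_board in the frame of magazine below -0.008 m), for 0.1 s.
3. the oak board is let go and lies at rest on the pile, still more than 8 mm short of the stop (contact force between the fingers and oak_board below 0.05 N and linear speed of oak_board below 0.02 m/s and contact force between oak_board and magazine above 0.3 N and z of oak_board in the frame of magazine above 0.05 m and angle between oak_board's own z axis and vertical below 0.06 rad and x of oak_board in the frame of magazine below -0.008 m), for 0.2 s.
At the end, for the whole second after the job is handed in: The oak board lies flat (within 0.06 rad) on the pile, released and at rest, its end within 4 mm of the stop, its length within 0.06 rad and 10 mm sideways of the pile's, and the guard arm is still open (above 1.2 rad) (contact force between oak_board and magazine above 0.3 N and z of oak_board in the frame of magazine above 0.05 m and angle between oak_board's own z axis and vertical below 0.06 rad and y of oak_board in the frame of magazine between -0.01 and 0.01 m and x of oak_board in the frame of magazine between -0.004 and 0.004 m and angle between the x axis of oak_board and the x axis of magazine, either way round below 0.06 rad and linear speed of oak_board below 0.02 m/s and value of joint guard above 1.2 rad); the robot touches nothing.
It fails at once if the oak board is dropped, pressed or pushed against the pile or stop with more than 40 N (contact force between oak_board and magazine above 40 N).
It fails at once if another thing on the bench is moved by more than 20 mm (distance of any of blue_board, edge_roll, glue_jar, screwdriver, scraper, wrench, tool_case from where it was at the start of the episode above 0.02 m).
It also fails if it takes over 72 s, if anything falls off the work surface, if the arm or the gripper's body presses on something with over 40 N, if the wrist force passes 120 N, or if a joint passes its speed limit or range.

ROBOT

A 6-joint arm with a two-finger parallel gripper is mounted at the origin on the work surface. World frame = base frame: x ahead of the robot, y to its left, z up, the work surface at z = 0. Lengths are in m, angles in rad, forces in N, time in s.
With the tool pointing down it reaches from about 0.425 to 0.95 m from the base axis. Payload 3.5 kg.
Tool frame: the origin (TCP) lies at the very end of the fingers, on their centre line; the grasp point (between the pads) lies 19 mm behind it; z points along the fingers, x is the direction in which the jaws open and shut, and the axes are right-handed (so a half turn about z gives the same grasp; the last joint's range is limited). The gripper opens to 85 mm and grips with 20 to 120 N. Pads are 22 mm wide; open, the fingers measure 114 mm over their backs; the gripper's body (76 mm by 85 mm) begins 54 mm behind the grasp point. The pads swing forward as they close: fully open they stand 13 mm farther back than shut.
Start: joints at [1.012, 0.286, 1.577, -0, 1.279, -0.15], TCP at [0.268, 0.619, 0.231] pointing down, gripper open.
Joint ranges: [-2.77, 2.77], [-0.9, 2.22], [0.21, 2.48], [-1.53, 4.67], [0.24, 2.81], [-2.84, 2.84]. Speed limits (rad/s): [2.79, 2.79, 3.14, 3.14, 3.14, 3.14].

INTERFACE

Orientations are given as a rotation vector (axis times angle).
In Python, from cell import arm gives the robot as it stands.
- The arm moves only by the shell command python3 -m inch 'ROWS' [FORCE]. ROWS is JSON, one flat list of numbers, 7 for each row, row after row: the opening, from -1 (shut) to 1 (fully open), then the shift along the tool's x, y, z in cm, then the turn, a rotation vector about the tool's x, y, z in degrees. In form: [gripper, x, y, z, wx, wy, wz, gripper, x, y, z, wx, wy, wz, ...]. A call has 1 to 12 rows; each row shifts and turns the commanded pose from where the row before left it, along the tool's axes as they then stand; what a row does not reach is not made up. A row lasts 1/8 s, in which the tool goes at most 62.5 mm and 10.7 degrees, less where a joint would pass 70% of its speed; a pose out of reach is approached as far as the arm can. A call is refused whole if a number of a shift passes 6.25 or a number of a turn 10.7, either way. A call with a gripper value outside its range is refused whole. The fingers move at their own pace and stop on an object; FORCE is the grip in N (left out, the last holds). Time passes only in rows, so rows that do not move let the fingers close. It gives the time, the measured TCP pose, the force and the opening at its end, in the units of the state.
- arm.observe(): the state, without advancing time (a new reading comes with each control period).
- arm.get_image(name): name is "side" or "top"; returns a dict with "img" (420x560x3 uint8, red, green, blue), "mtx" (3x3 intrinsics, pixels), "R" (3x3) and "t" (3): a world point X has camera coordinates R X + t. Camera axes: x right, y down, z forward; pixel columns grow to the right and rows downward; lengths in m; the calibration is good to about 2 mm. A picture is of the moment at which its call begins. There is no depth.
- arm.job_done(): hands the job in, once; it reports no verdict.
The state is a dict: "time_s": time; "qpos": joint angles; "joint_velocities": joint speeds; "joint_torque": joint torques, N m; "eef_pos": TCP position; "tcp_rot": TCP orientation; "ft_force": force on the tool from outside, world axes, zero at the start; "moment": the same for the moment, N m; "gripper_width": finger opening in m.
Only numpy, scipy, OpenCV 4.12 (cv2) and the standard library are available. Lean on these libraries where they do the work, as an engineer would, in place of code of your own. Each camera call takes 0.05 s, during which the arm holds its last target.

## Working session

There is one attempt and no reset: what is moved stays moved. The work goes in short steps, Python scripts to look and compute and a shell command to move; the robot and the scene stay as the last step left them, time stands still between calls to the robot, and variables do not carry over. Pictures are saved under pics/ and viewed, and the job is handed in when it is done.

```bash
ls; mkdir -p pics
python3 - <<'E'
from cell import arm
import cv2,numpy as np
s=arm.observe()
for k in s: print(k,np.round(s[k],3))
for n in("side","top"):
    d=arm.get_image(n); cv2.imwrite(f"pics/{n}0.png",d["img"][:,:,::-1]); print(n,d["mtx"].tolist(),np.round(d["R"],4).tolist(),d["t"], -d["R"].T@d["t"])
E
```

```text
pics
time_s 0.0
qpos [ 1.012  0.287  1.578  0.     1.279 -0.15 ]
joint_velocities [-0.001  0.001  0.002  0.    -0.002  0.   ]
joint_torque [ 0.0000e+00 -4.0598e+01 -2.9263e+01 -0.0000e+00  6.0000e-03  0.0000e+00]
eef_pos [0.268 0.619 0.23 ]
tcp_rot [ 2.625  1.724 -0.003]
ft_force [-0.65   0.131 -0.134]
moment [-0.001 -0.026  0.012]
gripper_width 0.086
side [[398.302382973526, 0.0, 275.579434018682], [0.0, 398.302382973526, 206.77397092042034], [0.0, 0.0, 1.0]] [[-0.9955, -0.092, 0.0222], [-0.0674, 0.5239, -0.8491], [0.0665, -0.8468, -0.5278]] [0.56448139 0.14137163 1.0822523 ] [0.49953788 0.89429697 0.67866785]
top [[480.17687079459944, 0.0, 287.71968920686766], [0.0, 480.17687079459944, 208.5426524069801], [0.0, 0.0, 1.0]] [[0.0101, -0.9999, 0.0014], [-0.9834, -0.0102, -0.1811], [0.1811, 0.0005, -0.9835]] [0.04609801 0.59700162 1.52010491] [0.31128143 0.05142237 1.60303291]
```

View pics/side0.png

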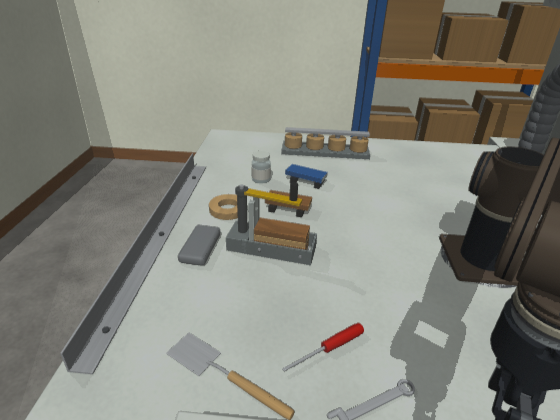

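View pics/top0.png

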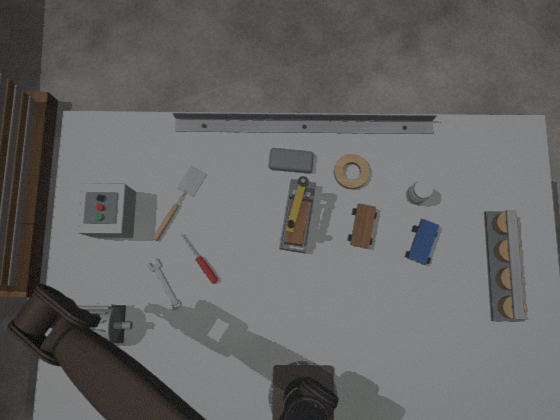

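Run:
```python
import cv2,numpy as np
a=cv2.imread("pics/top0.png")[140:270,250:450]; cv2.imwrite("pics/topc.png",cv2.resize(a,(800,520),interpolation=cv2.INTER_CUBIC))
a=cv2.imread("pics/side0.png")[150:270,200:340]; cv2.imwrite("pics/sidec.png",cv2.resize(a,(700,600),interpolation=cv2.INTER_CUBIC))
```

```text
(no output)
```

View pics/topc.png

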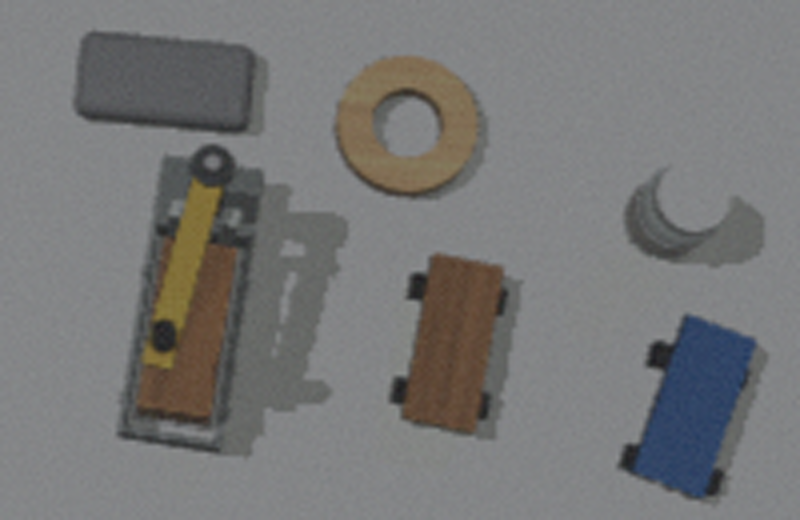

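View pics/sidec.png

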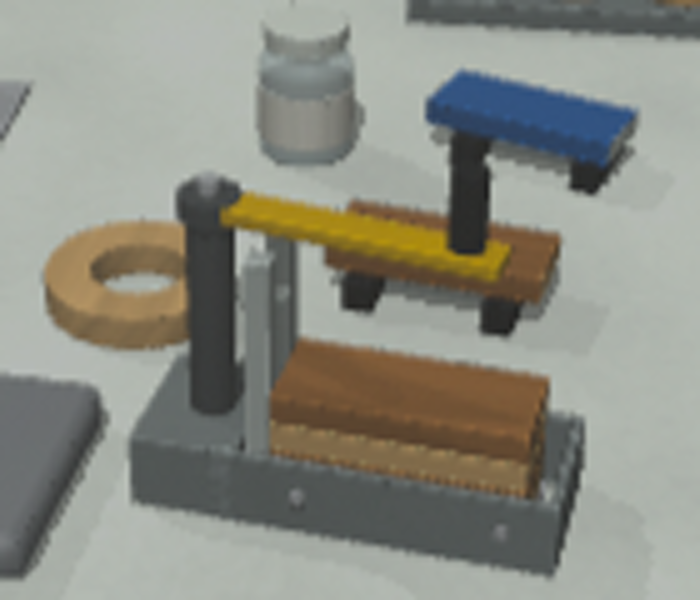

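```bash
cat > h.py <<'E'
from cell import arm
import cv2,numpy as np
from scipy.optimize import least_squares
from scipy.spatial.transform import Rotation as Ro
def cams():
    return {n:arm.get_image(n) for n in("side","top")}
def proj(d,X):
    c=np.atleast_2d(X)@d["R"].T+d["t"]; p=c@d["mtx"].T; return p[:,:2]/p[:,2:]
def ray(d,uv,z):
    v=d["R"].T@(np.linalg.inv(d["mtx"])@np.array([uv[0],uv[1],1.])); c=-d["R"].T@d["t"]
    return c+v*(z-c[2])/v[2]
def T(p,yaw,q):
    c,s=np.cos(yaw),np.sin(yaw); q=np.atleast_2d(q); return np.c_[p[0]+c*q[:,0]-s*q[:,1],p[1]+s*q[:,0]+c*q[:,1],q[:,2]]
def tc(p): return np.array([p[0]/4+250-.375,p[1]/4+140-.375])
def sc(p): return np.array([p[0]/5+200-.4,p[1]/5+150-.4])
E
python3 - <<'E'
from h import *
import pickle
d=cams(); t,s=d["top"],d["side"]
pickle.dump(d,open("cams.pkl","wb"))
B=[(432,254),(503,268),(474,433),(403,415)]
P=np.array([ray(t,tc(b),.04) for b in B]); print(P, P.mean(0))
print([np.linalg.norm(P[i]-P[(i+1)%4]) for i in range(4)])
a=(P[0]+P[1]-P[2]-P[3]); print("board yaw",np.degrees(np.arctan2(a[1],a[0])))
print("peg",ray(t,tc((165,332)),.221),"pivot",[ray(t,tc((212,163)),z) for z in(.176,.19)])
top=[((-70,30),(138,415)),((-70,-30),(210,418)),((70,-30),(238,247)),((70,30),(165,240))]
sd=[((70,-30),(303,342)),((-70,-30),(548,378)),((-70,30),(535,430)),((70,30),(272,397))]
def f(v,pr=0):
    r=[]
    for (q,u) in top: r.append(proj(t,T(v[:2],v[2],[q[0]/1e3,q[1]/1e3,v[3]]))[0]-tc(u))
    for (q,u) in sd: r.append(proj(s,T(v[:2],v[2],[q[0]/1e3,q[1]/1e3,v[3]]))[0]-sc(u))
    r.append(proj(t,T(v[:2],v[2],[.11,0,.19]))[0]-tc((212,163)))
    return np.array(r).ravel()
o=least_squares(f,[.6,.05,-.1,.09],loss="soft_l1"); print(o.x,np.degrees(o.x[2])); print(f(o.x).reshape(-1,2).round(2))
bs=[((70,30),(347,207)),((70,-30),(0,0))]
E
```

```text
[[ 0.61983854 -0.17951487  0.04      ]
 [ 0.60862894 -0.23813951  0.04      ]
 [ 0.4714473  -0.21134192  0.04      ]
 [ 0.48558427 -0.15364393  0.04      ]] [ 0.54637476 -0.19566006  0.04      ]
[np.float64(0.0596867150124947), np.float64(0.13977450545361308), np.float64(0.059404648012221055), np.float64(0.1367242293893697)]
board yaw -10.981026713982313
peg [0.52424643 0.04250116 0.221     ] pivot [array([0.66208547, 0.0074763 , 0.176     ]), array([0.65864388, 0.00790744, 0.19      ])]
[ 0.54905076  0.02294324 -0.13544005  0.07409565] -7.7601432671991395
[[ 0.14 -1.29]
 [ 0.73  0.68]
 [-0.26  0.88]
 [-0.31 -0.01]
 [-0.58 -0.87]
 [ 0.69 -0.67]
 [-0.31  1.71]
 [-0.28  0.26]
 [-0.06  0.19]]
```

```bash
python3 -m inch '[-1,-4,4,-0.4,0,0,0,-1,-4,4,-0.4,0,0,0,-1,-4,4,-0.4,0,0,0,-1,-4,4,-0.4,0,0,0,-1,-4,4,-0.4,0,0,0,-1,-4,4,-0.4,0,0,0,-1,-4,4,-0.4,0,0,0,-1,-4,4,-0.4,0,0,0,-1,-4,4,0,0,0,0,-1,-4,4,0,0,0,0]'
cat >> h.py <<'E'
def to(goal,yaw=None):
    s=arm.observe(); R=Ro.from_rotvec(s["tcp_rot"]); 
    a=np.degrees(np.arctan2(*R.as_matrix()[[1,0],0]))
    print("t",s["time_s"],"pos",np.round(s["eef_pos"],4),"xang",round(a,2),"f",np.round(s["ft_force"],2),"w",round(float(s["gripper_width"]),4))
    print("tool cm",np.round(R.inv().apply(np.array(goal)-s["eef_pos"])*100,2), "tilt",np.round(R.as_matrix()[:,2],4))
    if yaw is not None:
        Rg=np.array([[np.cos(np.radians(yaw)),np.sin(np.radians(yaw)),0],[np.sin(np.radians(yaw)),-np.cos(np.radians(yaw)),0],[0,0,-1]])
        print("turn deg",np.round(np.degrees((R.inv()*Ro.from_matrix(Rg)).as_rotvec()),2))
E
python3 -c "
from h import *
to([.517,-.012,.25],79)"
```

```text
time_s: 1.45
eef_pos: [0.4766, 0.0916, 0.2635]
tcp_rot: [2.626, 1.724, 0.001]
ft_force: [1.1, -0.2, -0.1]
gripper_width: -0.0001
t 1.45 pos [0.4766 0.0916 0.2635] xang 66.57 f [ 1.13 -0.21 -0.05] w -0.0001
tool cm [-7.9   7.82  1.35] tilt [ 7.e-04  1.e-04 -1.e+00]
turn deg [  0.04  -0.02 -12.43]
```

```bash
python3 -m inch '[-1,-3.95,3.9,0,0,0,0,-1,-3.95,3.9,0,0,0,0,-1,0,0,0,0,0,-6.2,-1,0,0,0,0,0,-6.2,-1,0,0,0,0,0,0]'
python3 - <<'E'
from h import *
to([.517,-.012,.188],79)
d=cams()
for n in d: cv2.imwrite(f"pics/{n}1.png",d[n]["img"][:,:,::-1])
a=cv2.imread("pics/side1.png")[110:260,200:360]; cv2.imwrite("pics/s1c.png",cv2.resize(a,(640,600),interpolation=cv2.INTER_CUBIC))
E
```

```text
time_s: 2.08
eef_pos: [0.5164, -0.0104, 0.2631]
tcp_rot: [-2.426, -1.996, 0.0]
ft_force: [0.0, -0.7, 0.4]
gripper_width: -0.0002
t 2.075 pos [ 0.5164 -0.0104  0.2631] xang 78.88 f [ 0.01 -0.73  0.43] w -0.0002
tool cm [-0.15  0.1   7.51] tilt [-4.e-04  1.e-04 -1.e+00]
turn deg [-0.03 -0.   -0.12]
```

View pics/s1c.png

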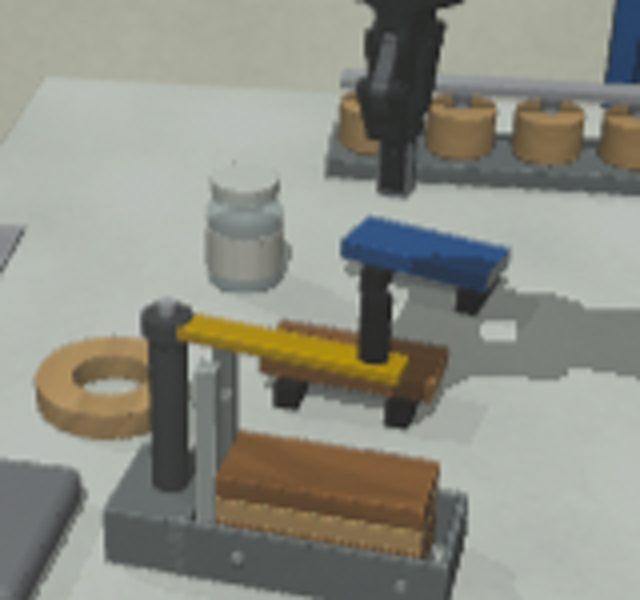

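```bash
python3 -m inch '[-1,0,0,3.7,0,0,0,-1,0,0,3.7,0,0,0,-1,0,0,0,0,0,0]'
python3 - <<'E'
from h import *
s=arm.observe(); to([.517,-.012,.188],79)
R=Ro.from_rotvec(s["tcp_rot"]); p=s["eef_pos"]
th=np.linspace(.12,1.45,14)
for k in th:
    ph=np.radians(172.24)-k; off=.026 if k<1.0 else .026-.005*(k-1)/.45
    g=np.array([.6606+.14*np.cos(ph)-off*np.cos(ph-np.pi/2),.0077+.14*np.sin(ph)-off*np.sin(ph-np.pi/2),.188])
    print(round(k,2),g.round(4),np.round(R.inv().apply(g-p)*100,2)); p=g
E
```

```text
time_s: 2.55
eef_pos: [0.5141, -0.0094, 0.186]
tcp_rot: [-2.42, -1.994, 0.007]
ft_force: [0.5, -0.4, 0.3]
gripper_width: 0.0003
t 2.55 pos [ 0.5141 -0.0094  0.186 ] xang 78.95 f [ 0.51 -0.45  0.27] w 0.0003
tool cm [-0.2   0.33 -0.2 ] tilt [-0.0073  0.0016 -1.    ]
turn deg [-0.43 -0.01 -0.05]
0.12 [0.5186 0.0179 0.188 ] [ 2.76 -0.09 -0.2 ]
0.22 [0.5204 0.0324 0.188 ] [ 1.45 -0.1   0.  ]
0.32 [0.5236 0.0466 0.188 ] [ 1.46  0.05 -0.  ]
0.43 [0.5283 0.0603 0.188 ] [ 1.44  0.2  -0.  ]
0.53 [0.5344 0.0736 0.188 ] [ 1.42  0.34 -0.  ]
0.63 [0.5418 0.0861 0.188 ] [ 1.37  0.48 -0.  ]
0.73 [0.5504 0.0979 0.188 ] [ 1.32  0.62 -0.  ]
0.84 [0.5602 0.1086 0.188 ] [ 1.25  0.75 -0.01]
0.94 [0.571  0.1184 0.188 ] [ 1.16  0.88 -0.01]
1.04 [0.5832 0.1271 0.188 ] [ 1.09  1.03 -0.01]
1.14 [0.5969 0.1347 0.188 ] [ 1.01  1.2  -0.01]
1.25 [0.6113 0.1408 0.188 ] [ 0.87  1.3  -0.01]
1.35 [0.6263 0.1452 0.188 ] [ 0.72  1.39 -0.01]
1.45 [0.6417 0.148  0.188 ] [ 0.57  1.45 -0.01]
```

```bash
python3 -m inch '[-1,1.4,0,-0.1,0,0,0,-1,1.4,0,-0.1,0,0,0,-1,1.4,0,0,0,0,0,-1,1.4,0,0,0,0,0,-1,1.4,0.2,0,0,0,0,-1,1.4,0.3,0,0,0,0,-1,1.4,0.5,0,0,0,0,-1,1.3,0.6,0,0,0,0]'
python3 - <<'E'
from h import *
to([.5504,.0979,.188])
d=cams()
for n in d: cv2.imwrite(f"pics/{n}2.png",d[n]["img"][:,:,::-1])
a=cv2.imread("pics/side2.png")[110:260,200:360]; cv2.imwrite("pics/s2c.png",cv2.resize(a,(640,600),interpolation=cv2.INTER_CUBIC))
E
```

```text
time_s: 3.55
eef_pos: [0.5536, 0.0965, 0.1909]
tcp_rot: [-2.424, -1.997, 0.002]
ft_force: [0.2, -2.9, -0.6]
gripper_width: 0.0002
t 3.55 pos [0.5536 0.0965 0.1909] xang 78.98 f [ 0.24 -2.9  -0.57] w 0.0002
tool cm [ 0.08 -0.34  0.29] tilt [-0.0014 -0.     -1.    ]
```

View pics/s2c.png

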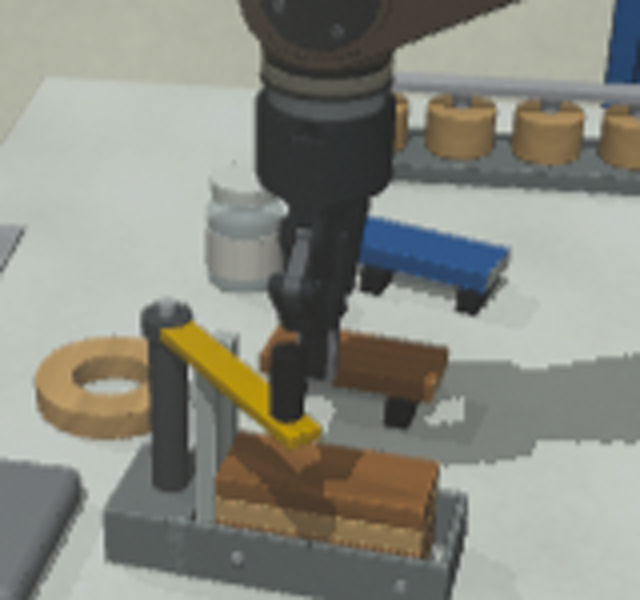

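```bash
python3 -m inch '[-1,1.2,0.5,0.1,0,0,0,-1,1.2,0.8,0.1,0,0,0,-1,1.1,1,0,0,0,0,-1,1,1.1,0,0,0,0,-1,0.9,1.3,0,0,0,0,-1,0.7,1.3,0,0,0,0,-1,0.6,1.4,0,0,0,0,-1,0,0,0,0,0,0]'
python3 - <<'E'
from h import *
to([.6417,.148,.188])
d=cams()
for n in d: cv2.imwrite(f"pics/{n}3.png",d[n]["img"][:,:,::-1])
a=cv2.imread("pics/side3.png")[110:260,160:320]; b=cv2.imread("pics/top3.png")[140:290,230:390]; cv2.imwrite("pics/s3c.png",cv2.resize(np.hstack([a,b]),(800,375),interpolation=cv2.INTER_CUBIC))
E
```

```text
time_s: 4.65
eef_pos: [0.6401, 0.1479, 0.1893]
tcp_rot: [2.425, 1.998, 0.002]
ft_force: [0.1, 0.1, -0.3]
gripper_width: -0.0003
t 4.65 pos [0.6401 0.1479 0.1893] xang 78.98 f [ 0.14  0.12 -0.35] w -0.0003
tool cm [0.04 0.15 0.13] tilt [ 1.2e-03  9.0e-04 -1.0e+00]
```

View pics/s3c.png

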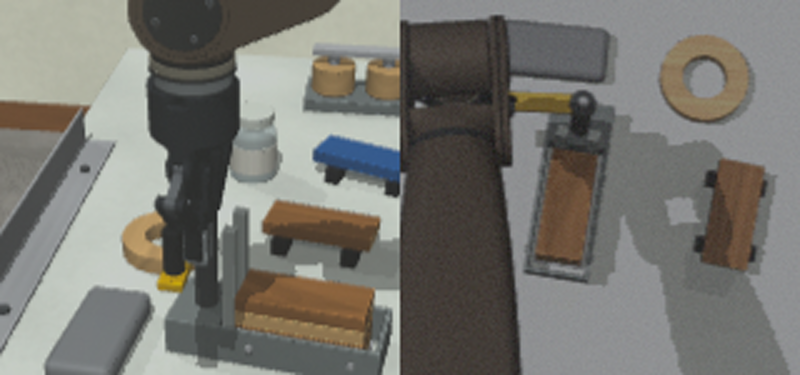

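```bash
python3 -m inch '[-1,0,-2,0,0,0,0,-1,0,-1,-3.5,0,0,0,-1,0,0,-4,0,0,0,-1,-5,-1.5,0,0,0,0,-1,-5,-1.5,0,0,0,0,1,-5,-1.5,0,0,0,0,1,-5,-1.5,0,0,0,0,1,-5,-1,0,0,0,0,1,-5,0,0,0,0,0]'
python3 - <<'E'
from h import *
to([.5464,-.1957,.10],79)
E
```

```text
time_s: 5.88
eef_pos: [0.4823, -0.129, 0.2649]
tcp_rot: [2.423, 1.997, 0.002]
ft_force: [0.6, 0.7, -0.4]
gripper_width: 0.0727
t 5.875 pos [ 0.4823 -0.129   0.2649] xang 78.98 f [ 0.57  0.71 -0.36] w 0.0727
tool cm [-5.32  7.54 16.51] tilt [ 2.e-03 -5.e-04 -1.e+00]
turn deg [ 0.12  0.01 -0.02]
```

Run:
```python
from h import *
import pickle
d=cams(); t,s=d["top"],d["side"]
def ov(im,d,f,yaw,p,z0,z1,w,col):
    q=np.array([[x,y,z] for z in(z0,z1) for x,y in((.07,.03),(.07,-.03),(-.07,-.03),(-.07,.03))])
    u=proj(d,T(p,yaw,q))
    for i in range(4): 
        for a,b in((i,(i+1)%4),(i+4,(i+1)%4+4),(i,i+4)):
            cv2.line(im,*[tuple(int(round(v)) for v in (u[k]-f[0])*f[1]) for k in(a,b)],col,1)
for nm,dd in(("new",d),("old",pickle.load(open("cams.pkl","rb")))):
  out=[]
  for n,o in(("top",(262,165)),("side",(225,170))):
    im=dd[n]["img"][o[1]:o[1]+100,o[0]:o[0]+130,::-1].copy()
    im=cv2.resize(im,None,fx=6,fy=6,interpolation=cv2.INTER_CUBIC)
    f=(np.array(o)-.417,6)
    ov(im,dd[n],f,np.radians(-11),(.5464,-.1957),.022,.04,0,(0,255,255))
    ov(im,dd[n],f,-.1354,(.549,.0229),.06,.074,0,(0,255,0))
    cv2.imwrite(f"pics/ov_{nm}_{n}.png",im)
```

```text
(no output)
```

View pics/ov_new_top.png

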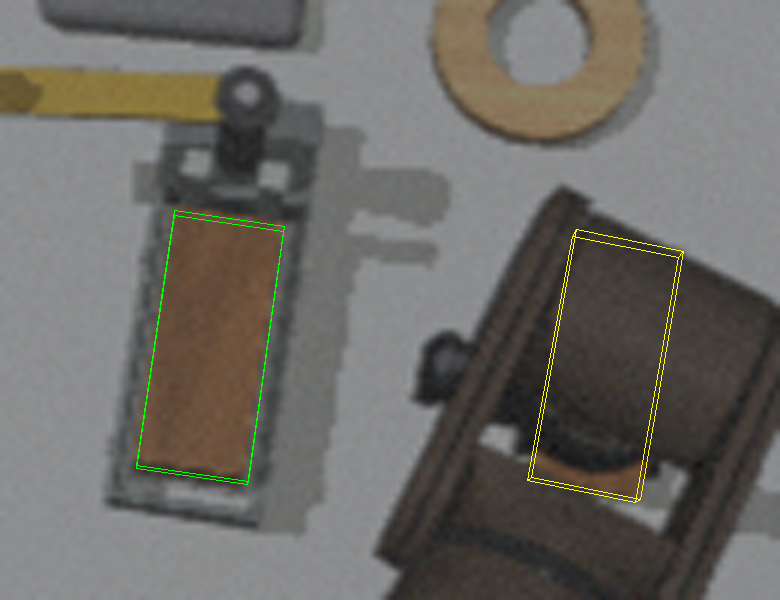

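View pics/ov_new_side.png

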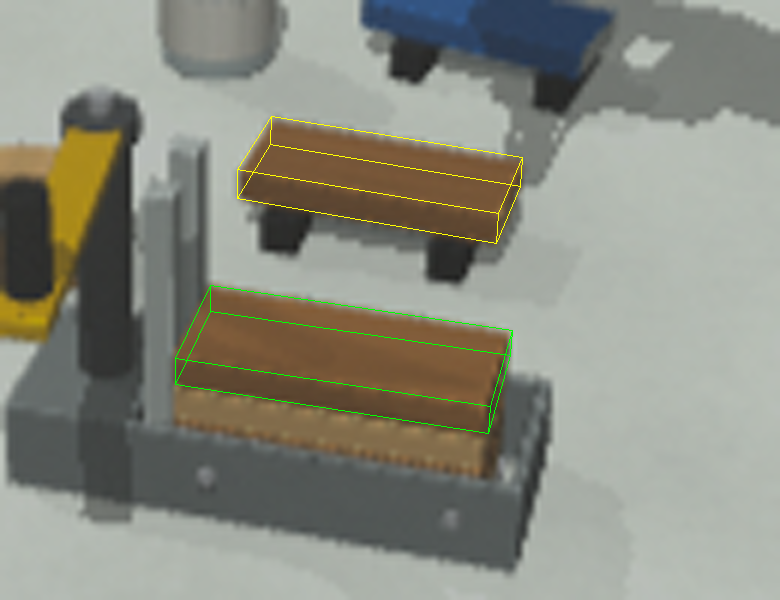

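View pics/ov_old_top.png

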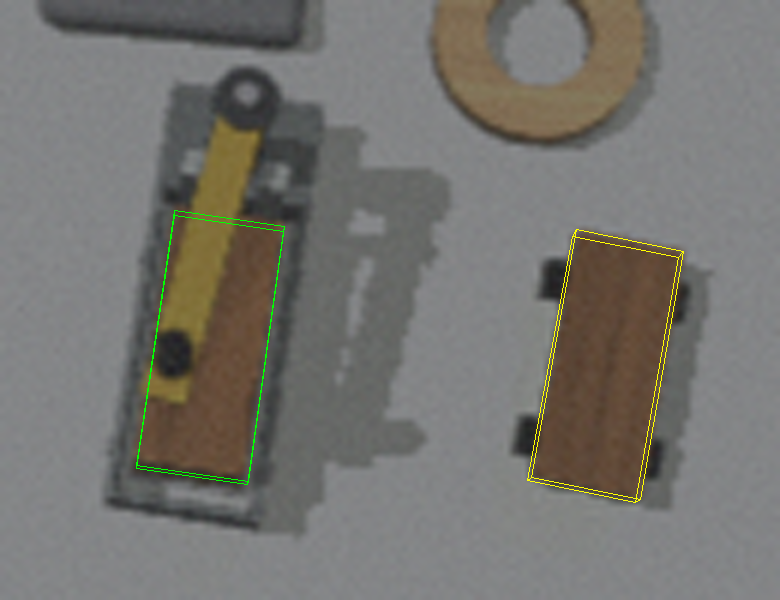

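```bash
python3 -m inch '[1,-2.7,3.8,0,0,0,0,1,-2.7,3.8,2,0,0,0,1,0,0,5,0,0,0,1,0,0,5,0,0,0,1,0,0,4.5,0,0,0,1,0,0,0,0,0,0]'
python3 - <<'E'
from h import *
to([.5464,-.1957,.015],79)
d=cams()
a=d["side"]["img"][110:260,200:360,::-1]; cv2.imwrite("pics/s4c.png",cv2.resize(a,(640,600),interpolation=cv2.INTER_CUBIC))
E
```

```text
time_s: 6.72
eef_pos: [0.5448, -0.1931, 0.0951]
tcp_rot: [-2.417, -1.993, 0.005]
ft_force: [-0.0, 0.4, 0.5]
gripper_width: 0.0855
t 6.725 pos [ 0.5448 -0.1931  0.0951] xang 79.0 f [-0.05  0.38  0.49] w 0.0855
tool cm [-0.26  0.27  8.01] tilt [-0.0079  0.005  -1.    ]
turn deg [-0.5  -0.19  0.  ]
```

View pics/s4c.png

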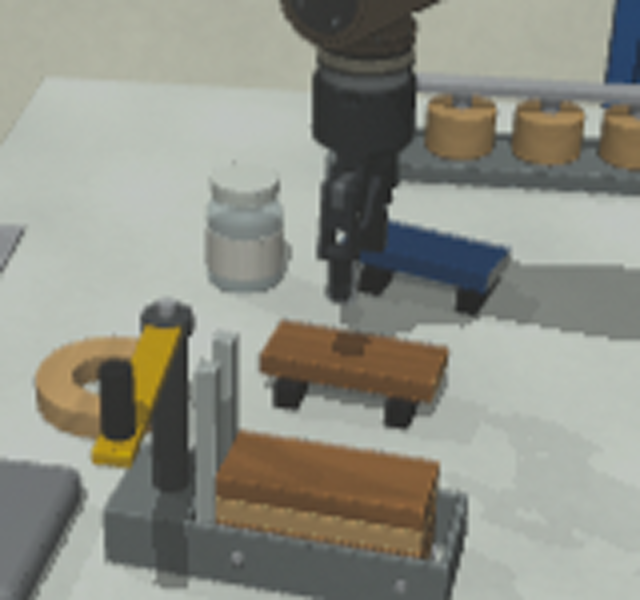

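```bash
python3 -m inch '[1,0,0,0,0,0,0]'; python3 -c "
from h import *
to([.5464,-.1957,.015],79)"
```

```text
time_s: 6.95
eef_pos: [0.5496, -0.1962, 0.1026]
tcp_rot: [2.42, 1.995, 0.003]
ft_force: [0.0, 0.1, 0.4]
gripper_width: 0.0852
t 6.95 pos [ 0.5496 -0.1962  0.1026] xang 78.99 f [0.02 0.08 0.41] w 0.0852
tool cm [ 0.01 -0.37  8.76] tilt [ 0.0049 -0.0026 -1.    ]
turn deg [ 0.31  0.09 -0.01]
```

```bash
python3 -m inch '[1,0,-0.2,2.5,0,0,0,1,0,0,2.5,0,0,0,1,0,0,2,0,0,0,1,0,0,1.5,0,0,0,1,0,0,0,0,0,0,1,0,0,0,0,0,0,1,0,0,0,0,0,0]'; python3 -c "
from h import *
to([.5464,-.1957,.015],79)
d=cams()
a=d['side']['img'][110:260,200:360,::-1]; cv2.imwrite('pics/s5c.png',cv2.resize(a,(640,600),interpolation=cv2.INTER_CUBIC))"
```

```text
time_s: 7.82
eef_pos: [0.5464, -0.1956, 0.0154]
tcp_rot: [2.423, 1.997, 0.001]
ft_force: [-0.4, 0.3, 0.1]
gripper_width: 0.0856
t 7.825 pos [ 0.5464 -0.1956  0.0154] xang 78.98 f [-0.37  0.34  0.09] w 0.0856
tool cm [-0.01  0.    0.04] tilt [ 0.0017 -0.001  -1.    ]
turn deg [ 0.11  0.04 -0.02]
```

View pics/s5c.png

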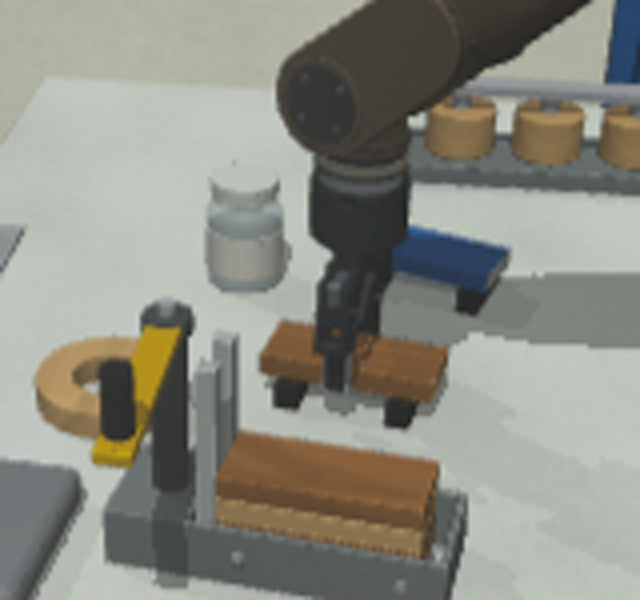

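```bash
python3 -m inch '[-1,0,0,0,0,0,0,-1,0,0,0,0,0,0,-1,0,0,0,0,0,0,-1,0,0,0,0,0,0,-1,0,0,0,0,0,0]' 40; python3 -m inch '[-1,0,0,-1,0,0,0,-1,0,0,-2,0,0,0,-1,0,0,-3,0,0,0,-1,0,0,-3,0,0,0,-1,0,0,-3,0,0,0,-1,0,0,-2,0,0,0,-1,0,0,0,0,0,0,-1,0,0,0,0,0,0]'; python3 -c "
from h import *
to([.5464,-.1957,.155],79)
d=cams()
for n in d: cv2.imwrite(f'pics/{n}6.png',d[n]['img'][:,:,::-1])
a=d['side']['img'][110:260,200:360,::-1]; cv2.imwrite('pics/s6c.png',cv2.resize(a,(640,600),interpolation=cv2.INTER_CUBIC))"
```

```text
time_s: 8.55
eef_pos: [0.546, -0.1954, 0.0148]
tcp_rot: [2.424, 1.997, 0.0]
ft_force: [-0.1, 0.7, 3.6]
gripper_width: 0.0595
time_s: 9.55
eef_pos: [0.5449, -0.1947, 0.1531]
tcp_rot: [-2.423, -1.997, 0.001]
ft_force: [-0.3, -0.2, -1.6]
gripper_width: 0.0592
t 9.55 pos [ 0.5449 -0.1947  0.1531] xang 78.98 f [-0.3  -0.22 -1.6 ] w 0.0592
tool cm [-0.07  0.17 -0.19] tilt [-0.0019  0.0011 -1.    ]
turn deg [-0.12 -0.04 -0.02]
```

View pics/s6c.png

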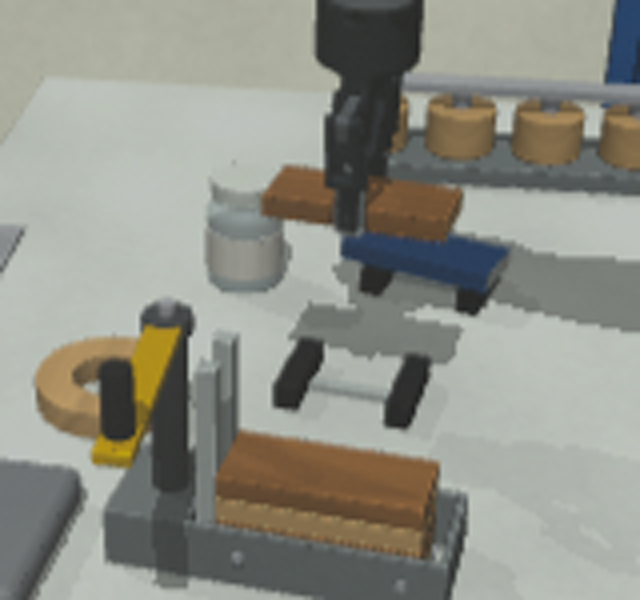

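```bash
python3 -m inch '[-1,0.7,-0.8,-1,0,0,0,-1,2,-0.8,-1,0,0,0,-1,3,-0.8,0,0,0,0,-1,3.2,-0.8,0,0,0,0,-1,3.4,-0.8,0,0,0,0,-1,3.2,-0.8,0,0,0,0,-1,3,-0.6,0,0,0,0,-1,1.8,-0.3,0,0,0,0,-1,0.8,0,0,0,0,-1.6,-1,0,0,0,0,0,-1.6,-1,0,0,0,0,0,0,-1,0,0,0,0,0,0]'; python3 -c "
from h import *
to([.5292,.0256,.12],82.24)
d=cams()
for n in d: cv2.imwrite(f'pics/{n}7.png',d[n]['img'][:,:,::-1])
a=d['side']['img'][110:260,200:360,::-1]; b=d['top']['img'][140:290,230:390,::-1];cv2.imwrite('pics/s7c.png',cv2.resize(np.hstack([a,b]),(800,375),interpolation=cv2.INTER_CUBIC))"
```

```text
time_s: 11.15
eef_pos: [0.5301, 0.0221, 0.1743]
tcp_rot: [-2.369, -2.063, 0.0]
ft_force: [0.4, -0.9, -1.9]
gripper_width: 0.0593
t 11.15 pos [0.5301 0.0221 0.1743] xang 82.11 f [ 0.44 -0.88 -1.95] w 0.0593
tool cm [ 0.33 -0.14  5.43] tilt [-2.e-04 -1.e-04 -1.e+00]
turn deg [-0.01  0.01 -0.13]
```

View pics/s7c.png

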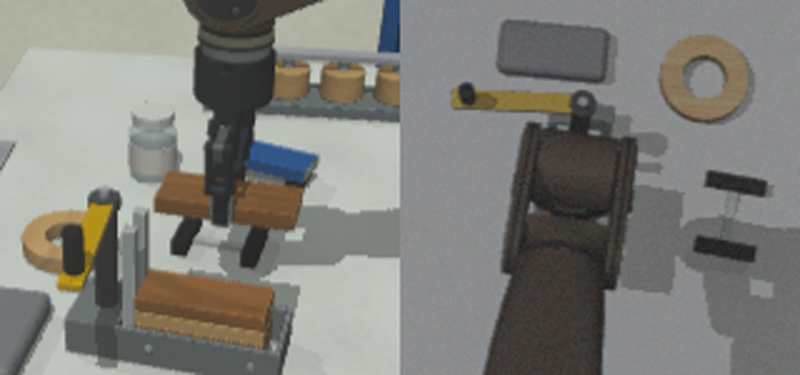

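```bash
python3 -m inch '[-1,0.3,-0.1,1,0,0,0,-1,0,0,2,0,0,0,-1,0,0,2,0,0,0,-1,0,0,2,0,0,0,-1,0,0,1.2,0,0,0,-1,0,0,0,0,0,0,-1,0,0,0,0,0,0,-1,0,0,0,0,0,0]'; python3 -c "
from h import *
to([.5292,.0256,.066],82.24)
d=cams()
a=d['side']['img'][170:270,220:330,::-1]; cv2.imwrite('pics/s8c.png',cv2.resize(a,(660,600),interpolation=cv2.INTER_CUBIC))"
```

```text
time_s: 12.25
eef_pos: [0.5302, 0.0259, 0.0934]
tcp_rot: [2.367, 2.064, 0.002]
ft_force: [-0.3, -0.2, -1.9]
gripper_width: 0.0592
t 12.25 pos [0.5302 0.0259 0.0934] xang 82.18 f [-0.26 -0.25 -1.9 ] w 0.0592
tool cm [-0.04 -0.1   2.74] tilt [ 2.e-03 -3.e-04 -1.e+00]
turn deg [ 0.11  0.   -0.06]
```

View pics/s8c.png

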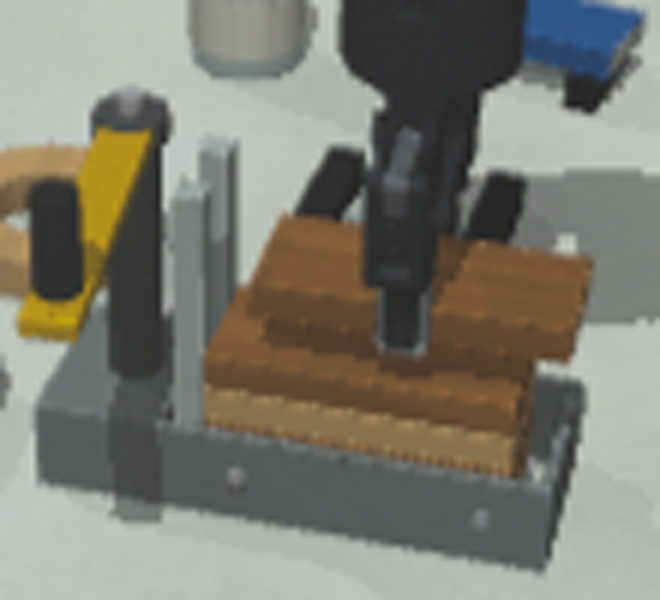

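```bash
python3 -m inch '[-1,0,0,0.6,0,0,0,-1,0,0,0.6,0,0,0,-1,0,0,0.3,0,0,0,-1,0,0,0,0,0,0]';for i in 1; do python3 -m inch '[-1,0,0,0.2,0,0,0,-1,0,0,0,0,0,0]'; done; python3 -m inch '[-1,0,0,0.2,0,0,0,-1,0,0,0,0,0,0]'
```

```text
time_s: 12.85
eef_pos: [0.5291, 0.026, 0.0767]
tcp_rot: [-2.367, -2.064, 0.001]
ft_force: [-0.2, -0.1, -0.2]
gripper_width: 0.0593
time_s: 13.1
eef_pos: [0.5294, 0.026, 0.0753]
tcp_rot: [-2.368, -2.065, 0.0]
ft_force: [0.8, 0.5, -0.3]
gripper_width: 0.0594
time_s: 13.35
eef_pos: [0.5293, 0.026, 0.0732]
tcp_rot: [-2.368, -2.065, 0.0]
ft_force: [-0.4, 1.3, -1.5]
gripper_width: 0.059
```

```bash
python3 -m inch '[-1,0,0,0.1,0,0,0,-1,0,0,0,0,0,0,-1,0,0,0,0,0,0]'; python3 -m inch '[-1,0,0,0.1,0,0,0,-1,0,0,0,0,0,0,-1,0,0,0,0,0,0]';  python3 -m inch '[-1,0,0,0.1,0,0,0,-1,0,0,0,0,0,0,-1,0,0,0,0,0,0]'
```

```text
time_s: 13.72
eef_pos: [0.5295, 0.026, 0.0723]
tcp_rot: [2.368, 2.065, 0.0]
ft_force: [-0.1, -0.1, -0.8]
gripper_width: 0.0596
time_s: 14.1
eef_pos: [0.5297, 0.026, 0.072]
tcp_rot: [2.367, 2.065, 0.0]
ft_force: [-2.5, 0.5, 4.6]
gripper_width: 0.059
time_s: 14.48
eef_pos: [0.5298, 0.026, 0.0718]
tcp_rot: [-2.367, -2.065, 0.0]
ft_force: [-5.0, 0.3, 9.9]
gripper_width: 0.0593
```

```bash
python3 -c "
from h import *
d=cams()
cv2.imwrite('pics/side9.png',d['side']['img'][:,:,::-1])
a=d['side']['img'][195:250,240:325,::-1]; cv2.imwrite('pics/s9c.png',cv2.resize(a,(800,518),interpolation=cv2.INTER_CUBIC))
to([0,0,0])"
```

```text
t 14.575 pos [0.5298 0.026  0.0718] xang 82.2 f [-4.84  0.28  9.17] w 0.059
tool cm [ -9.76 -52.14   7.19] tilt [-1.e-04  1.e-04 -1.e+00]
```

View pics/s9c.png

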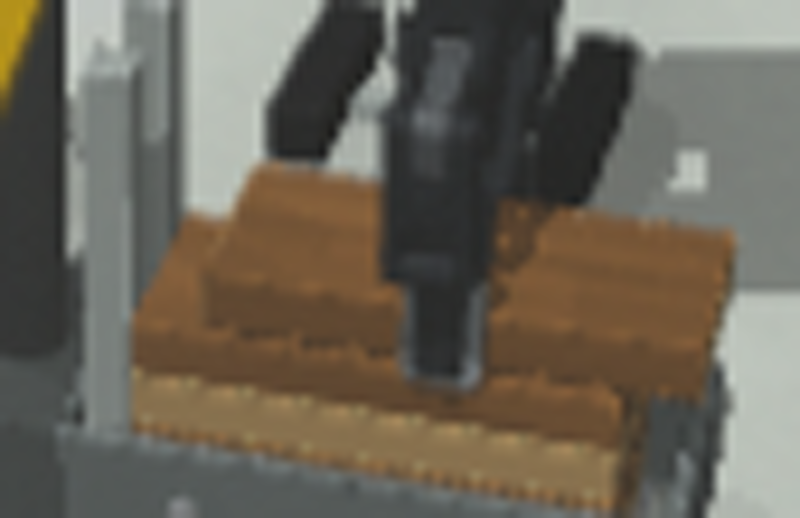

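```bash
cat >> h.py <<'E'
def box(im,d,o,k,p,yaw,z0,z1,col,hx=.07,hy=.03):
    q=np.array([[x,y,z] for z in(z0,z1) for x,y in((hx,hy),(hx,-hy),(-hx,-hy),(-hx,hy))])
    u=(proj(d,T(p,yaw,q))-np.array(o)+.5)*k-.5
    for i in range(4):
        for a,b in((i,(i+1)%4),(i+4,(i+1)%4+4),(i,i+4)):
            cv2.line(im,tuple(int(round(v)) for v in u[a]),tuple(int(round(v)) for v in u[b]),col,1,cv2.LINE_AA)
E
python3 - <<'E'
from h import *
import pickle
d=pickle.load(open("cams.pkl","rb"))["side"]
def mk(f,o,sz,k):
    a=cv2.imread(f)[o[1]:o[1]+sz[1],o[0]:o[0]+sz[0]]; return cv2.resize(a,None,fx=k,fy=k,interpolation=cv2.INTER_CUBIC)
o=(240,195); im=mk("pics/side9.png",o,(85,55),9)
box(im,d,o,9,(.5298,.026),np.radians(-7.8),.079,.097,(0,255,255))
box(im,d,o,9,(.549,.0229),-.1354,.06,.079,(0,255,0))
cv2.imwrite("pics/o9a.png",im)
im=mk("pics/side9.png",o,(85,55),9)
box(im,d,o,9,(.5298,.026),np.radians(-7.8),.074,.092,(0,255,255))
box(im,d,o,9,(.549,.0229),-.1354,.06,.074,(0,255,0))
cv2.imwrite("pics/o9b.png",im)
E
```

View pics/o9a.png

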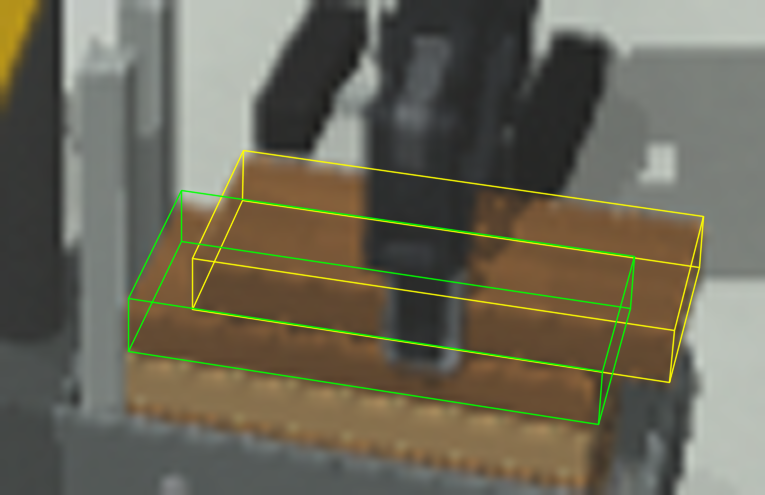

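View pics/o9b.png

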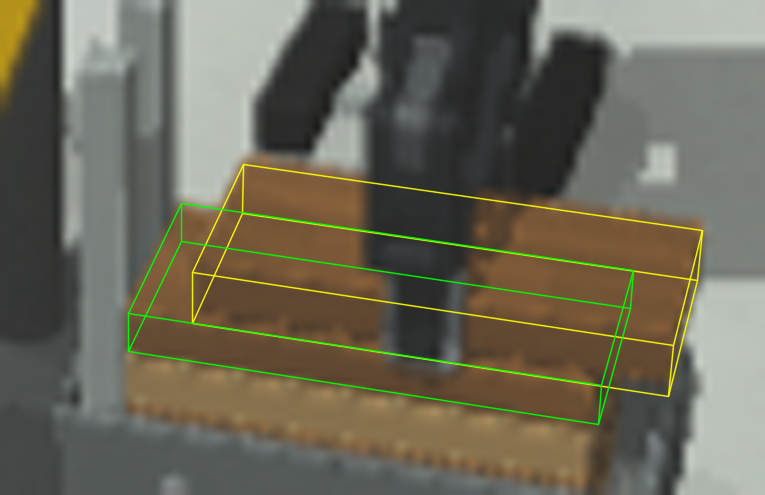

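```bash
python3 - <<'E'
from h import *
s=arm.observe(); R=Ro.from_rotvec(s["tcp_rot"])
print(s["moment"],R.inv().apply(s["moment"]),R.inv().apply(s["ft_force"]))
E
python3 - <<'E'
import cv2
a=cv2.imread("pics/side9.png")[210:245,255:325]
cv2.imwrite("pics/z9.png",cv2.resize(cv2.convertScaleAbs(a,alpha=1.8),None,fx=11,fy=11,interpolation=cv2.INTER_NEAREST))
E
```

```text
[0.33609002 0.74115667 0.18599265] [ 0.77991578  0.2324113  -0.18595519] [-0.37361702 -4.8341422  -9.1677647 ]
```

View pics/z9.png

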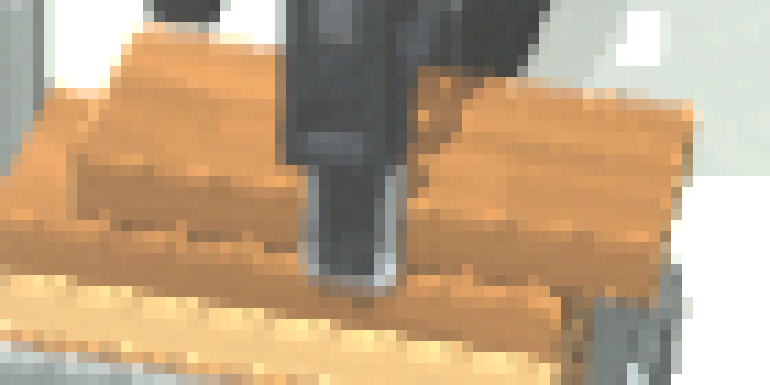

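```bash
python3 -m inch '[-1,0,0,-1,0,0,0,-1,0,0,-2.5,0,0,0,-1,0,0,-3,0,0,0,-1,0,0,-3,0,0,0,-1,-1,0,-1,0,0,0,-1,-3,0.5,0,0,0,0,-1,-3.5,0.8,0,0,0,0,-1,-3.5,0.8,0,0,0,0,-1,-3.5,0.8,0,0,0,0,-1,-3.2,0.8,0,0,0,1.6,-1,-2.5,0.8,0,0,0,1.6,-1,-1,0,0,0,0,0]'; python3 -c "
from h import *
to([.5460,-.1954,.12],78.98)"
```

```text
time_s: 16.08
eef_pos: [0.5431, -0.1917, 0.1739]
tcp_rot: [-2.425, -1.995, 0.001]
ft_force: [0.2, 0.8, -0.3]
gripper_width: 0.0594
t 16.075 pos [ 0.5431 -0.1917  0.1739] xang 78.88 f [ 0.23  0.79 -0.32] w 0.0594
tool cm [-0.31  0.36  5.39] tilt [-1.8e-03  8.0e-04 -1.0e+00]
turn deg [-0.11 -0.02 -0.1 ]
```

```bash
python3 -m inch '[-1,-0.1,0.3,1,0,0,0,-1,-0.1,0,2.5,0,0,0,-1,0,0,3,0,0,0,-1,0,0,3,0,0,0,-1,0,0,3,0,0,0,-1,0,0,2,0,0,0,-1,0,0,0,0,0,0,-1,0,0,0,0,0,0,-1,0,0,0,0,0,0]'; python3 -c "
from h import *
to([.5460,-.1954,.0148],78.98)
d=cams()
cv2.imwrite('pics/side10.png',d['side']['img'][:,:,::-1])
a=d['side']['img'][160:230,240:330,::-1]; cv2.imwrite('pics/s10c.png',cv2.resize(a,None,fx=8,fy=8,interpolation=cv2.INTER_CUBIC))"
```

```text
time_s: 17.2
eef_pos: [0.5476, -0.1933, 0.0319]
tcp_rot: [2.422, 1.996, 0.002]
ft_force: [0.2, 0.4, -0.3]
gripper_width: 0.0594
t 17.2 pos [ 0.5476 -0.1933  0.0319] xang 78.98 f [ 0.16  0.4  -0.32] w 0.0594
tool cm [-0.24 -0.12  1.71] tilt [ 0.0027 -0.0015 -1.    ]
turn deg [0.17 0.05 0.  ]
```

View pics/s10c.png

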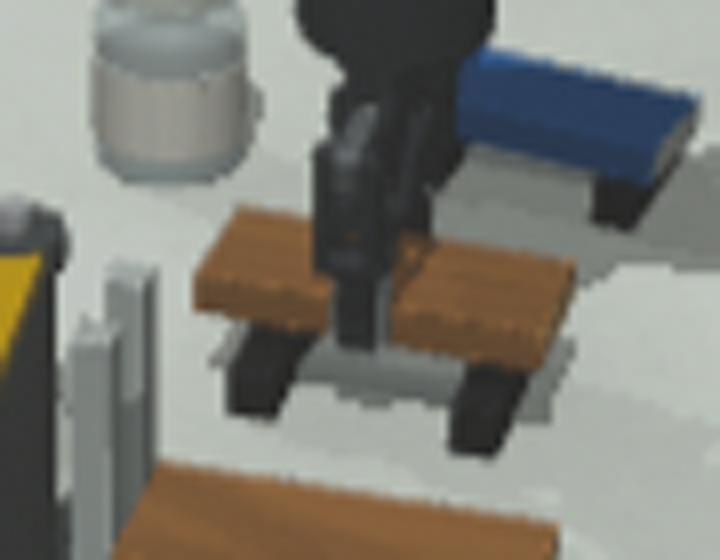

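```bash
python3 -m inch '[-1,-0.2,-0.1,0.7,0,0,0,-1,0,0,0.5,0,0,0,-1,0,0,0.2,0,0,0,-1,0,0,0,0,0,0,-1,0,0,0,0,0,0]';python3 -m inch '[-1,0,0,0.1,0,0,0,-1,0,0,0,0,0,0,-1,0,0,0,0,0,0]'; python3 -m inch '[-1,0,0,0.1,0,0,0,-1,0,0,0,0,0,0,-1,0,0,0,0,0,0]'
```

```text
time_s: 17.92
eef_pos: [0.5453, -0.1946, 0.0164]
tcp_rot: [2.424, 1.998, 0.0]
ft_force: [-0.3, -0.5, -1.7]
gripper_width: 0.0592
time_s: 18.3
eef_pos: [0.5451, -0.1945, 0.0154]
tcp_rot: [2.424, 1.998, 0.0]
ft_force: [-0.2, -0.6, -0.9]
gripper_width: 0.0595
time_s: 18.68
eef_pos: [0.5453, -0.1946, 0.0148]
tcp_rot: [2.424, 1.998, 0.0]
ft_force: [-1.0, 1.6, 3.9]
gripper_width: 0.0592
```

```bash
python3 -m inch '[1,0,0,0,0,0,0,1,0,0,0,0,0,0,1,0,0,0,0,0,0,1,0.1,0,-0.9,0,0,0,1,0,0,0,0,0,0,1,0,0,0,0,0,0]'; python3 -c "
from h import *
to([.5460,-.1954,.024],78.98)"
```

```text
time_s: 19.42
eef_pos: [0.5455, -0.1936, 0.0236]
tcp_rot: [2.424, 1.997, 0.0]
ft_force: [-0.9, 0.5, -0.8]
gripper_width: 0.0856
t 19.425 pos [ 0.5455 -0.1936  0.0236] xang 78.98 f [-0.92  0.48 -0.84] w 0.0856
tool cm [-0.16  0.09 -0.04] tilt [ 5.e-04 -3.e-04 -1.e+00]
turn deg [ 0.03  0.01 -0.  ]
```

Grip again (higher), lift a little, and watch.

```bash
python3 -m inch '[-1,-0.1,0,0,0,0,0,-1,0,0,0,0,0,0,-1,0,0,0,0,0,0,-1,0,0,0,0,0,0,-1,0,0,0,0,0,0]' 40; python3 -m inch '[-1,0,0,-0.5,0,0,0,-1,0,0,-1,0,0,0,-1,0,0,-1,0,0,0,-1,0,0,0,0,0,0,-1,0,0,0,0,0,0]'; python3 -c "
from h import *
to([.5460,-.1954,.024],78.98)
d=cams()
cv2.imwrite('pics/side11.png',d['side']['img'][:,:,::-1])
a=d['side']['img'][160:230,240:330,::-1]; cv2.imwrite('pics/s11c.png',cv2.resize(a,None,fx=8,fy=8,interpolation=cv2.INTER_CUBIC))"
```

```text
time_s: 20.05
eef_pos: [0.5453, -0.1947, 0.0235]
tcp_rot: [2.424, 1.997, 0.0]
ft_force: [0.5, -1.2, 2.0]
gripper_width: 0.0591
time_s: 20.68
eef_pos: [0.5451, -0.1945, 0.0484]
tcp_rot: [2.424, 1.998, 0.0]
ft_force: [-0.3, 0.0, -1.5]
gripper_width: 0.0589
t 20.675 pos [ 0.5451 -0.1945  0.0484] xang 78.98 f [-0.28  0.02 -1.46] w 0.0589
tool cm [-0.07  0.11  2.44] tilt [ 0.e+00 -1.e-04 -1.e+00]
turn deg [0. 0. 0.]
```

View pics/s11c.png

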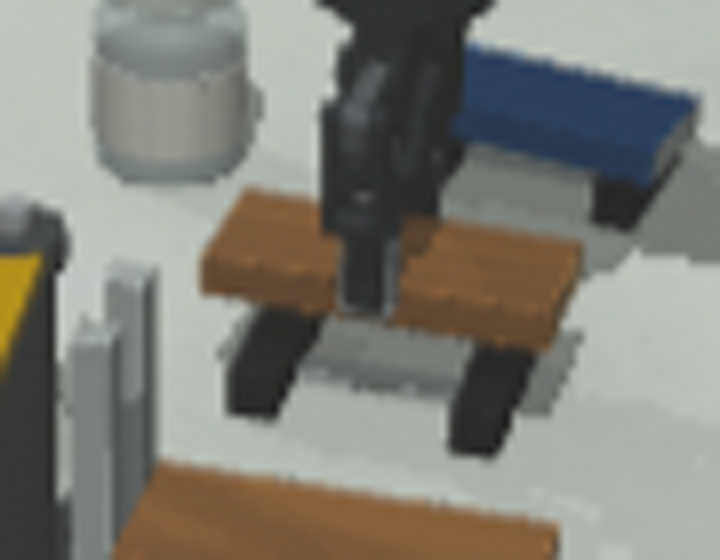

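```bash
python3 -m inch '[-1,0,0,-2,0,0,0,-1,0,0,-3.5,0,0,0,-1,0,0,-4,0,0,0,-1,0.7,-0.8,-2,0,0,0,-1,2,-0.8,-1,0,0,0,-1,3,-0.8,0,0,0,0,-1,3.2,-0.8,0,0,0,0,-1,3.4,-0.8,0,0,0,0,-1,3.2,-0.8,0,0,0,0,-1,3,-0.6,0,0,0,0,-1,1.8,-0.3,0,0,0,0,-1,1,0,0,0,0,-1.6]'; python3 -m inch '[-1,0,0,0,0,0,-1.6,-1,0,0,1,0,0,0,-1,0,0,2,0,0,0,-1,0,0,2,0,0,0,-1,0,0,2,0,0,0,-1,0,0,0,0,0,0,-1,0,0,0,0,0,0]';python3 -c "
from h import *
to([.5292,.0256,.085],82.24)"
```

```text
time_s: 22.28
eef_pos: [0.5295, 0.0266, 0.1731]
tcp_rot: [-2.393, -2.035, 0.001]
ft_force: [0.8, -0.6, -1.3]
gripper_width: 0.0588
time_s: 23.15
eef_pos: [0.5303, 0.0249, 0.1037]
tcp_rot: [2.368, 2.063, 0.0]
ft_force: [0.8, 0.5, -1.0]
gripper_width: 0.0587
t 23.15 pos [0.5303 0.0249 0.1037] xang 82.13 f [ 0.76  0.54 -1.01] w 0.0587
tool cm [ 0.05 -0.11  1.87] tilt [ 5.e-04 -2.e-04 -1.e+00]
turn deg [ 0.03  0.01 -0.11]
```

```bash
python3 -m inch '[-1,0.15,-0.1,0.8,0,0,0,-1,0,0,0.8,0,0,0,-1,0,0,0.5,0,0,0,-1,0,0,0,0,0,0,-1,0,0,0,0,0,0]';python3 -c "
from h import *
to([.5292,.0256,.0755],82.24)
d=cams()
cv2.imwrite('pics/side12.png',d['side']['img'][:,:,::-1])
a=d['side']['img'][195:250,240:325,::-1]; cv2.imwrite('pics/s12c.png',cv2.resize(a,None,fx=9,fy=9,interpolation=cv2.INTER_CUBIC))"
```

```text
time_s: 23.78
eef_pos: [0.5293, 0.0271, 0.0824]
tcp_rot: [2.368, 2.065, 0.0]
ft_force: [-0.3, -0.3, -1.5]
gripper_width: 0.059
t 23.775 pos [0.5293 0.0271 0.0824] xang 82.18 f [-0.31 -0.26 -1.46] w 0.059
tool cm [-0.15  0.01  0.69] tilt [ 3.e-04 -0.e+00 -1.e+00]
turn deg [ 0.02 -0.   -0.06]
```

View pics/s12c.png

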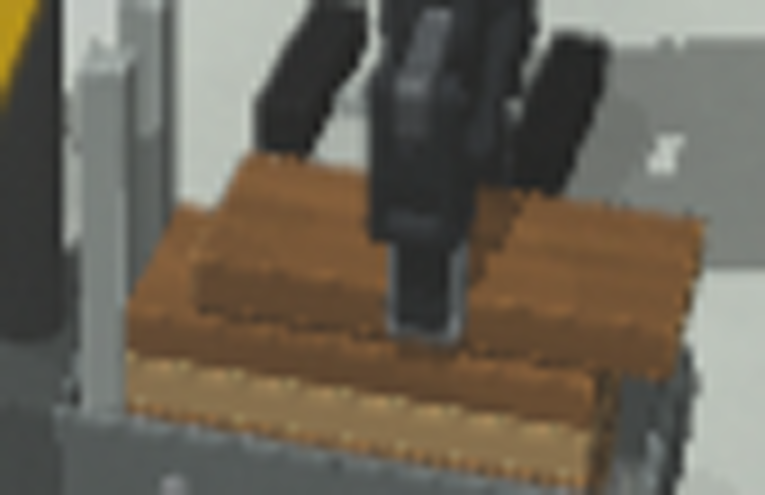

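```bash
python3 -m inch '[-1,0,0,0.2,0,0,0,-1,0,0,0.1,0,0,0,-1,0,0,0,0,0,0]';python3 -m inch '[-1,0,0,0.1,0,0,0,-1,0,0,0,0,0,0,-1,0,0,0,0,0,0]'; python3 -m inch '[-1,0,0,0.1,0,0,0,-1,0,0,0,0,0,0,-1,0,0,0,0,0,0]'; python3 -m inch '[-1,0,0,0.1,0,0,0,-1,0,0,0,0,0,0,-1,0,0,0,0,0,0]'
```

```text
time_s: 24.25
eef_pos: [0.529, 0.0271, 0.0792]
tcp_rot: [-2.368, -2.065, 0.0]
ft_force: [0.5, -0.0, -1.4]
gripper_width: 0.0588
time_s: 24.62
eef_pos: [0.5292, 0.0271, 0.0784]
tcp_rot: [2.368, 2.065, 0.0]
ft_force: [-0.2, 0.2, -1.5]
gripper_width: 0.0584
time_s: 25.0
eef_pos: [0.5292, 0.0271, 0.0783]
tcp_rot: [-2.367, -2.065, 0.001]
ft_force: [-3.9, -0.5, 5.6]
gripper_width: 0.0588
time_s: 25.38
eef_pos: [0.5292, 0.0271, 0.0783]
tcp_rot: [-2.367, -2.064, 0.001]
ft_force: [-5.7, -0.7, 11.0]
gripper_width: 0.0588
```

```bash
python3 -c "
from h import *
d=cams()
s=arm.observe();R=Ro.from_rotvec(s['tcp_rot']); print(R.inv().apply(s['moment']),R.inv().apply(s['ft_force']))
cv2.imwrite('pics/side13.png',d['side']['img'][:,:,::-1])
a=cv2.convertScaleAbs(d['side']['img'][210:245,255:325,::-1],alpha=1.6); cv2.imwrite('pics/s13c.png',cv2.resize(a,None,fx=11,fy=11,interpolation=cv2.INTER_NEAREST))"
```

```text
[ 0.93902615 -0.0647802   0.02406206] [ -0.48193055  -4.66171196 -10.61382503]
```

View pics/s13c.png

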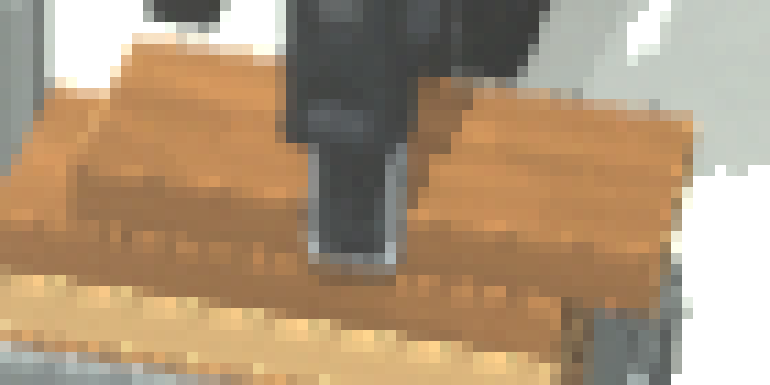

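```bash
python3 -m inch '[-1,0,0,-0.1,0,0,0,-1,0,0,0,0,0,0,1,0,0,0,0,0,0,1,0,0,0,0,0,0,1,0,0,0,0,0,0,1,0,0,0,0,0,0,1,0,0,0,0,0,0]'; python3 -m inch '[1,0,0,-0.5,0,0,0,1,0,0,-2,0,0,0,1,0,0,-3,0,0,0,-1,0,0,-2,0,0,0,-1,0,-4,0,0,0,0,-1,0,-4,0,0,0,0,-1,0,-3,0,0,0,0,-1,0,0,0,0,0,0,-1,0,0,0,0,0,0]';python3 -c "
from h import *
to([.5292,.0256,.0755],82.24)
d=cams()
for n in d: cv2.imwrite(f'pics/{n}14.png',d[n]['img'][:,:,::-1])
a=d['side']['img'][170:260,220:330,::-1]; b=d['top']['img'][150:240,255:365,::-1]; cv2.imwrite('pics/s14c.png',cv2.resize(np.vstack([a,b]),None,fx=3.3,fy=3.3,interpolation=cv2.INTER_CUBIC))"
```

```text
time_s: 26.35
eef_pos: [0.5291, 0.0271, 0.0772]
tcp_rot: [-2.368, -2.065, 0.0]
ft_force: [-0.2, -0.2, -0.1]
gripper_width: 0.0855
time_s: 27.48
eef_pos: [0.4212, 0.0418, 0.1531]
tcp_rot: [2.367, 2.064, 0.002]
ft_force: [0.7, -0.2, -1.5]
gripper_width: 0.0001
t 27.475 pos [0.4212 0.0418 0.1531] xang 82.17 f [ 0.69 -0.23 -1.54] w 0.0001
tool cm [-0.14 10.9   7.79] tilt [ 2.2e-03 -3.0e-04 -1.0e+00]
turn deg [ 0.13  0.   -0.07]
```

View pics/s14c.png

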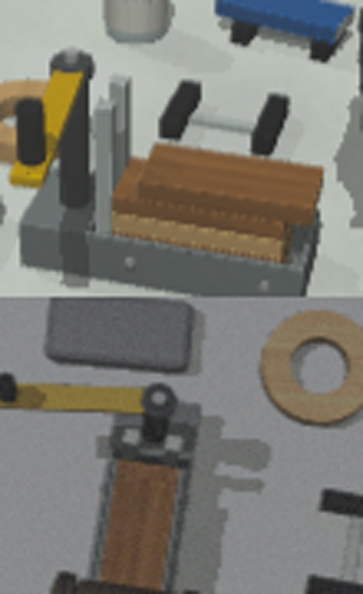

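Run:
```python
from h import *
import pickle
c=pickle.load(open("cams.pkl","rb"))
ims=[]
for n,o in(("top",(270,185)),("side",(235,190))):
    im=cv2.resize(cv2.imread(f"pics/{n}14.png")[o[1]:o[1]+65,o[0]:o[0]+90],None,fx=8,fy=8,interpolation=cv2.INTER_CUBIC)
    box(im,c[n],o,8,(.5292,.0271),np.radians(-7.8),.077,.095,(0,255,255))
    box(im,c[n],o,8,(.549,.0229),-.1354,.06,.077,(0,255,0))
    cv2.imwrite(f"pics/o14{n}.png",im)
```

```text
(no output)
```

View pics/o14top.png

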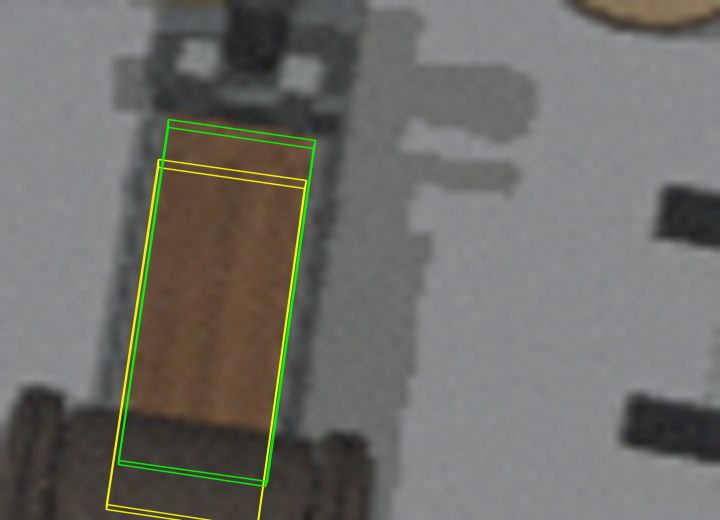

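View pics/o14side.png

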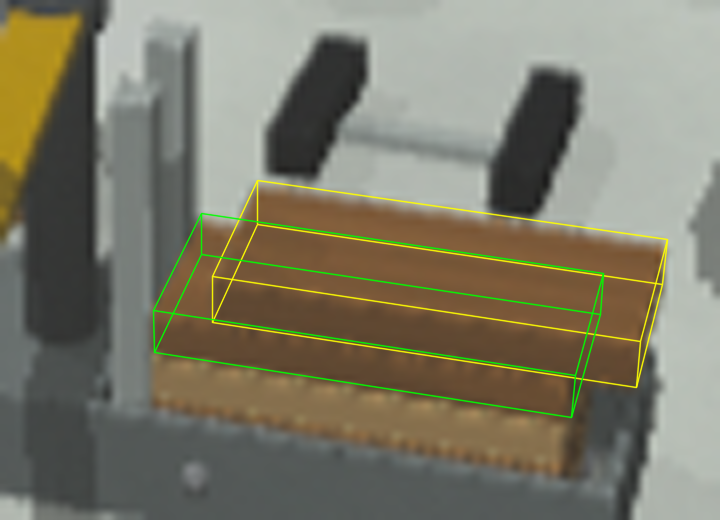

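```bash
python3 -m inch '[-1,0,0,2,0,0,0,-1,0,0,2.5,0,0,0,-1,0,0,2,0,0,0,-1,0,0,0.7,0,0,0,-1,0,0,0,0,0,0,-1,0,0,0,0,0,0]'; python3 -c "
from h import *
to([.4598-.0109,.0366+.0015,.081],82.24)
d=cams()
a=d['side']['img'][160:260,220:340,::-1]; cv2.imwrite('pics/s15c.png',cv2.resize(a,None,fx=6,fy=6,interpolation=cv2.INTER_CUBIC))"
```

```text
time_s: 28.32
eef_pos: [0.4211, 0.0419, 0.0812]
tcp_rot: [2.367, 2.064, 0.002]
ft_force: [-0.1, -0.3, -0.0]
gripper_width: -0.0003
t 28.325 pos [0.4211 0.0419 0.0812] xang 82.18 f [-0.08 -0.29 -0.04] w -0.0003
tool cm [0.   2.81 0.03] tilt [ 1.7e-03 -2.0e-04 -1.0e+00]
turn deg [ 0.1  -0.   -0.06]
```

View pics/s15c.png

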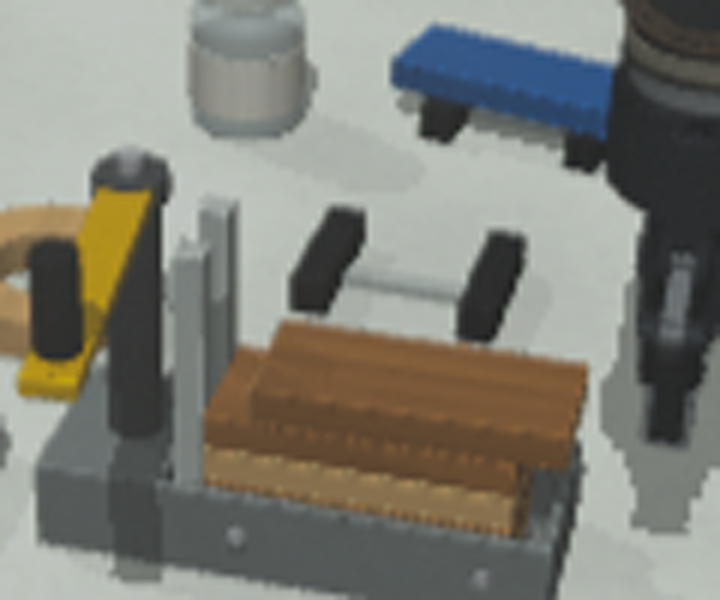

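```bash
python3 -m inch '[-1,0,1,0,0,0,0,-1,0,1,0,0,0,0,-1,0,0.4,0,0,0,0,-1,0,0.3,0,0,0,0,-1,0,0.3,0,0,0,0,-1,0,0.3,0,0,0,0,-1,0,0.3,0,0,0,0,-1,0,0.3,0,0,0,0,-1,0,0.2,0,0,0,0,-1,0,0,0,0,0,0]'; python3 -m inch '[-1,0,0.15,0,0,0,0,-1,0,0,0,0,0,0]'; python3 -c "
from h import *
to([.4687,.0338,.081],82.24)
d=cams()
cv2.imwrite('pics/top16.png',d['top']['img'][:,:,::-1])
a=d['side']['img'][160:260,220:340,::-1]; cv2.imwrite('pics/s16c.png',cv2.resize(a,None,fx=6,fy=6,interpolation=cv2.INTER_CUBIC))"
```

```text
time_s: 29.68
eef_pos: [0.4611, 0.0364, 0.0805]
tcp_rot: [2.367, 2.064, 0.001]
ft_force: [-0.3, 0.0, 0.2]
gripper_width: 0.0004
time_s: 29.92
eef_pos: [0.4624, 0.0362, 0.0804]
tcp_rot: [2.368, 2.065, 0.0]
ft_force: [-0.2, 0.5, 0.7]
gripper_width: -0.0001
t 29.925 pos [0.4624 0.0362 0.0804] xang 82.18 f [-0.24  0.48  0.7 ] w -0.0001
tool cm [-0.15  0.66 -0.06] tilt [ 3.e-04 -1.e-04 -1.e+00]
turn deg [ 0.02  0.   -0.06]
```

View pics/s16c.png

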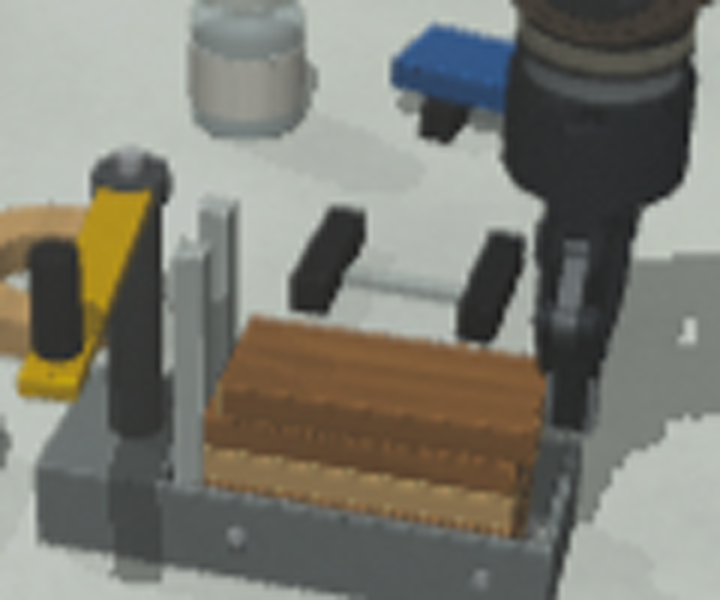

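About 7 mm to go. Small steps until the force rises.

```bash
python3 -m inch '[-1,0,0.15,0,0,0,0,-1,0,0.15,0,0,0,0,-1,0,0,0,0,0,0]'; python3 -m inch '[-1,0,0.1,0,0,0,0,-1,0,0,0,0,0,0]';  python3 -m inch '[-1,0,0.1,0,0,0,0,-1,0,0,0,0,0,0]';  python3 -m inch '[-1,0,0.1,0,0,0,0,-1,0,0,0,0,0,0]'
```

```text
time_s: 30.4
eef_pos: [0.4655, 0.0358, 0.0803]
tcp_rot: [2.367, 2.064, 0.001]
ft_force: [0.1, -0.1, 0.3]
gripper_width: -0.0
time_s: 30.65
eef_pos: [0.4663, 0.0357, 0.0803]
tcp_rot: [2.368, 2.065, 0.0]
ft_force: [-0.8, 0.8, 0.3]
gripper_width: 0.0001
time_s: 30.9
eef_pos: [0.4673, 0.0355, 0.0803]
tcp_rot: [2.368, 2.065, 0.0]
ft_force: [-0.4, 0.3, -0.6]
gripper_width: -0.0
time_s: 31.15
eef_pos: [0.4683, 0.0354, 0.0803]
tcp_rot: [2.368, 2.065, 0.0]
ft_force: [-0.3, 0.3, -0.1]
gripper_width: -0.0001
```

```bash
for i in 1; do python3 -m inch '[-1,0,0.1,0,0,0,0,-1,0,0,0,0,0,0]';  python3 -m inch '[-1,0,0.1,0,0,0,0,-1,0,0,0,0,0,0]';  done; python3 -c "
from h import *
d=cams()
a=d['side']['img'][175:255,220:340,::-1]; cv2.imwrite('pics/s17c.png',cv2.resize(a,None,fx=6,fy=6,interpolation=cv2.INTER_CUBIC))"
```

```text
time_s: 31.4
eef_pos: [0.4685, 0.0354, 0.0803]
tcp_rot: [-2.366, -2.064, 0.002]
ft_force: [-4.2, 0.2, 3.2]
gripper_width: 0.0002
time_s: 31.65
eef_pos: [0.4686, 0.0354, 0.0802]
tcp_rot: [-2.365, -2.063, 0.005]
ft_force: [-7.3, 0.8, 6.3]
gripper_width: -0.0
```

View pics/s17c.png

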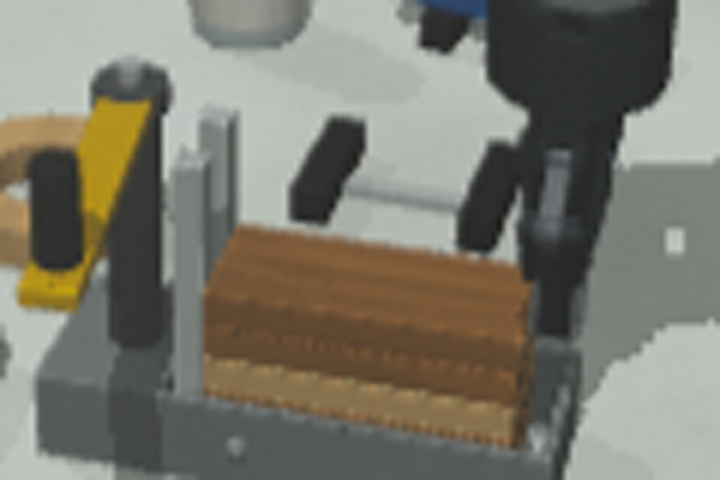

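```bash
python3 -m inch '[-1,0,0.1,0,0,0,0,-1,0,0,0,0,0,0]'; python3 -m inch '[-1,0,-0.4,0,0,0,0,-1,0,-1,0,0,0,0,-1,0,-2.5,0,0,0,0,-1,0,0,-3,0,0,0,-1,0,0,-4,0,0,0,-1,0,0,-4,0,0,0,-1,5,0,-2,0,0,0,-1,5,0.5,0,0,0,0,-1,5,0.5,0,0,0,0,-1,5,1,0,0,0,0,-1,0,0,0,0,0,0,-1,0,0,0,0,0,0]'
python3 - <<'E'
from h import *
to([.5,.2,.2])
d=cams()
for n,o in(("top",(250,150)),("side",(220,180))):
    cv2.imwrite(f"pics/{n}18.png",d[n]["img"][:,:,::-1])
    im=cv2.resize(d[n]["img"][o[1]:o[1]+90,o[0]:o[0]+110,::-1],None,fx=7,fy=6.6667,interpolation=cv2.INTER_CUBIC)
    im=cv2.resize(d[n]["img"][o[1]:o[1]+85,o[0]:o[0]+110,::-1],None,fx=7,fy=7,interpolation=cv2.INTER_CUBIC)
    box(im,d[n],o,7,(.549,.0229),-.1354,.077,.095,(0,255,0))
    cv2.imwrite(f"pics/o18{n}.png",im)
E
```

```text
time_s: 32.0
eef_pos: [0.4686, 0.0355, 0.08]
tcp_rot: [-2.363, -2.062, 0.008]
ft_force: [-9.8, 1.1, 7.0]
gripper_width: 0.0002
time_s: 33.5
eef_pos: [0.4792, 0.2356, 0.21]
tcp_rot: [2.367, 2.065, -0.001]
ft_force: [-1.2, -1.1, 0.4]
gripper_width: 0.0002
t 33.5 pos [0.4792 0.2356 0.21  ] xang 82.21 f [-1.21 -1.07  0.37] w 0.0002
tool cm [-3.24  2.55  1.  ] tilt [-2.e-04 -5.e-04 -1.e+00]
```

View pics/o18top.png

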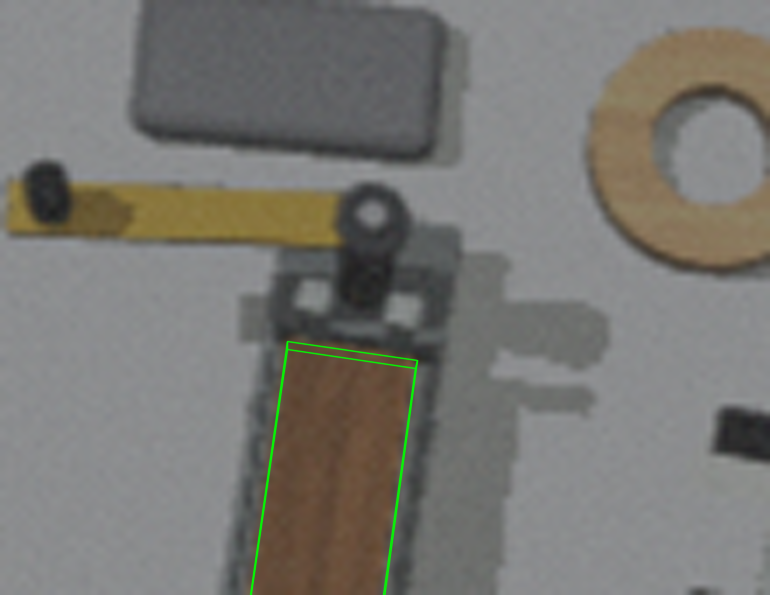

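View pics/o18side.png

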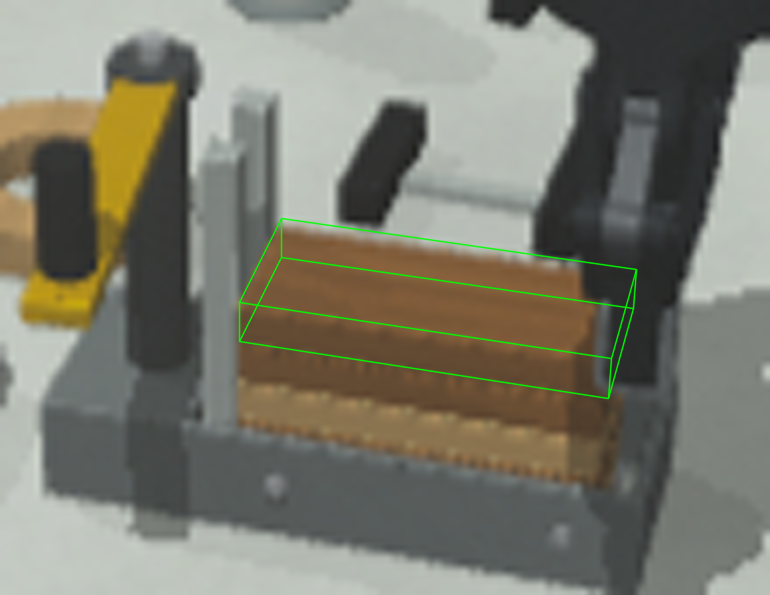

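View pics/top18.png

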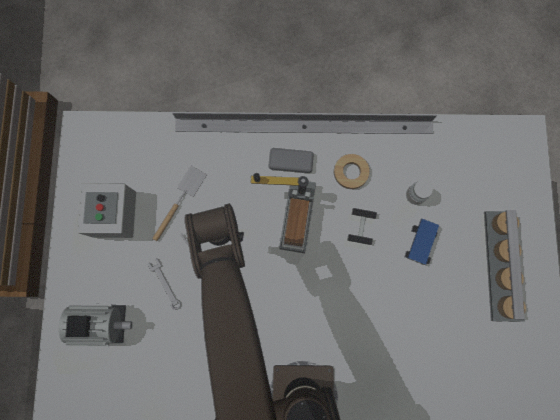

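Run:
```python
from h import *
import pickle
c=pickle.load(open("cams.pkl","rb"))["top"]; o=(265,185)
im=cv2.resize(cv2.imread("pics/top18.png")[185:260,265:345],None,fx=8,fy=8,interpolation=cv2.INTER_CUBIC); cv2.imwrite("pics/f.png",cv2.convertScaleAbs(im,alpha=1.6))
```

```text
(no output)
```

View pics/f.png

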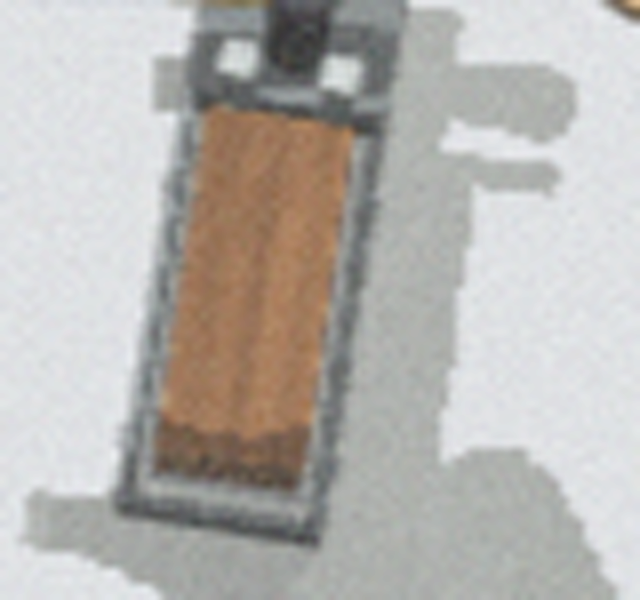

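```bash
python3 -m inch '[-1,0,0,0,0,0,0,-1,0,0,0,0,0,0]'; python3 -c "
from cell import arm
print(arm.job_done())"
```

```text
time_s: 33.85
eef_pos: [0.4796, 0.2351, 0.2105]
tcp_rot: [2.369, 2.063, 0.001]
ft_force: [-0.4, 0.2, -0.0]
gripper_width: -0.0005
the job is handed in; nothing more can be done
None
```

The oak board is on the pile, released, with its end against both uprights of the stop, and the guard is open. I handed the job in at about 34 s, and no verdict was reported.

**What I did**
- I swung the guard open to about 1.46 rad, then gripped the oak board and lowered it over the pile.
- **First lowering failed:** one fingertip touched the pile before the board did. The sideways moment and the picture showed it. I took the board back to its rest, gripped it 9 mm higher and tried again.
- The second time the board itself touched, about 20 mm short of the stop. I felt about 12 N with no sideways moment, so I eased off and let go.
- I then pushed the board with shut fingers in 1 mm steps until it stopped against the uprights, at about 10 N along the push.

**Last checks**
- In the top picture the board lies square on the pile, with its end at the stop. It looks within about 1–2 mm sideways, judged by eye against the outline drawn from my measurements.
- The guard is still open, the other things look unmoved, and the arm stands clear of everything.

**A disagreement:** the pictures put the pile top at about 74 mm and contact put it at about 77 mm. I relied on the contact.

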